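# Lay out the upgrade parts on their outline pads

### The arm

A 6-joint arm with a two-finger parallel gripper is mounted at the origin on the work surface. World frame = base frame: x ahead of the robot, y to its left, z up, the work surface at z = 0. Lengths are in m, angles in rad, forces in N, time in s.
With the tool pointing down it reaches from about 0.25 to 0.8 m from the base axis. Payload 8.5 kg.
Tool frame: the origin (TCP) lies at the very end of the fingers, on their centre line; the grasp point (between the pads) lies 19 mm behind it; z points along the fingers, y is the direction in which the jaws open and shut (so a half turn about z gives the same grasp; the last joint's range is limited). The gripper opens to 85 mm and grips with 20 to 120 N. Pads are 22 mm wide; open, the fingers measure 114 mm over their backs; the gripper's body (76 mm by 85 mm) begins 54 mm behind the grasp point. The pads swing forward as they close: fully open they stand 13 mm farther back than shut.
Start: joints at [1.184, 0.238, -0.013, 1.319, 0, 1.571], TCP at [0.198, 0.486, 0.231] pointing down, gripper open.
Joint ranges: [-2.66, 2.66], [-1.03, 1.9], [-1.14, 1.46], [-1.82, 2.27], [-1.45, 1.34], [-3.14, 3.14]. Speed limits (rad/s): [2.22, 2.22, 2.79, 3.14, 3.14, 3.14].

### API

Orientations are given as a unit quaternion [x, y, z, w].
In Python, from workcell import get_obs, get_image, calibration, sign_off gives the robot as it stands.
- The arm moves only by the shell command python3 -m pendant 'ROWS'. ROWS is JSON, a list of rows, each an object of numbers: "dx", "dy", "dz": the shift along the tool's x, y, z in cm; "roll": the turn about the tool's z in rad; "hand": the finger opening in cm, from 0 to 8.54. In form: [{"dx": .., "dy": .., "dz": .., "roll": .., "hand": ..}, ...]. A call has 1 to 20 rows; each row shifts and turns the pose as measured when the row begins, along the tool's axes as they then stand; what a row does not reach is not made up. A row lasts 1/12 s, in which the tool goes at most 41.7 mm and 7.16 degrees, less where a joint would pass 70% of its speed; a pose out of reach is approached as far as the arm can. A call with a gripper value outside its range is refused whole. The fingers move at their own pace and stop on an object; the grip force is fixed at half the most. Time passes only in rows, so rows that do not move let the fingers close. It gives the time, the measured TCP pose, the force and the opening at its end, in the units of the state.
- get_obs(): the state, without advancing time (a new reading comes with each control period).
- get_image(name): name is "scene" or "top" or "wrist"; returns (picture, depth): 400x640x3 uint8, red, green, blue; 400x640 float32, m along the optical axis (not along the pixel's ray), 0 where there is no reading.
- calibration(name): a dict with "mtx" (3x3 intrinsics, pixels), "view" (4x4, takes a point from world to camera coordinates). Camera axes: x right, y down, z forward; pixel columns grow to the right and rows downward; lengths in m; the calibration is good to about 2 mm. The wrist camera is an equidistant fisheye: a pixel r from the principal point sees the ray r / f radians off the axis. A picture is of the moment at which its call begins: read the wrist's pose just before it. calibration takes no time and is no camera call; for the wrist camera it gives the pose at the moment of the call.
- sign_off(): hands the job in, once; it reports no verdict.
The state is a dict: "clock": time; "q": joint angles; "qvel": joint speeds; "joint_torque": joint torques, N m; "tool_pos": TCP position; "orientation": TCP orientation; "ft_force": force on the tool from outside, world axes, zero at the start; "torque": the same for the moment, N m; "opening": opening from 0.0 (shut) to 1.0 (fully open).
Only numpy, scipy, OpenCV 4.12 (cv2) and the standard library are available. Lean on these libraries where they do the work, as an engineer would, in place of code of your own. Each camera call takes 0.05 s, during which the arm holds its last target. There are 200 camera calls.

### The job

Lay out this repair order: put each of the four computer parts (memory module, stick-shaped drive, square fan, round cooler) flat and right way up on the pad that shows its outline, covering the outline squarely. One part has been put on the fan's pad by mistake, so clear that first. Set the parts down gently without dropping them, and leave the mouse and the screwdriver where they are.

Things in the scene. Friction and masses are not known exactly. Their poses are not given: they have to be found in the camera images.
- memory: Desktop memory module in a dark heat spreader, lying flat: 133 mm along its x, 31 mm along its y, 8 mm thick, about 45 g. The longest part. Starts lying flat, right way up, at any angle, its underside 4 mm above the counter: either on the blue-grey bench mat (4 mm thick) nearer the robot, or wrongly put on the fan's pad. Origin: centre of its underside, z up.
- ssd: Stick-shaped solid-state drive with a green body and a finned cooling cover, lying flat: 80 mm along its x, 24 mm along its y, 10 mm thick, about 30 g. Starts lying flat, right way up, at any angle, its underside 4 mm above the counter: either on the blue-grey bench mat (4 mm thick) nearer the robot, or wrongly put on the fan's pad. Origin: centre of its underside, z up.
- fan: Square black cooling fan, a plain closed block to grip: 50 x 50 mm, 20 mm high, sides along its x and y, about 40 g. Starts lying flat, right way up, at any angle, on the blue-grey bench mat (4 mm thick) nearer the robot, its underside 4 mm above the counter. Origin: centre of its underside, z up.
- cooler: Round aluminium chip cooler, a disc 56 mm in diameter and 22 mm high, flat side down, about 90 g. Starts lying flat, right way up, at any angle, its underside 4 mm above the counter: either on the blue-grey bench mat (4 mm thick) nearer the robot, or wrongly put on the fan's pad. Origin: centre of its underside, z up.
- memory_pad: Fixed flat light-grey pad, 145 (its x) x 76 (its y) x 4 mm, at the far side of the bench, with a dark printed silhouette at its centre: a long bar 133 mm along the pad's x and 31 mm along its y. Origin: centre of its underside, on the counter; z up, its top is 4 mm above the origin. The four pads stand side by side in any order and differ only in the silhouette.
- ssd_pad: Fixed flat light-grey pad, 145 (its x) x 76 (its y) x 4 mm, at the far side of the bench, with a dark printed silhouette at its centre: a short bar 80 mm along the pad's x and 24 mm along its y. Origin: centre of its underside, on the counter; z up, its top is 4 mm above the origin. The four pads stand side by side in any order and differ only in the silhouette.
- fan_pad: Fixed flat light-grey pad, 145 (its x) x 76 (its y) x 4 mm, at the far side of the bench, with a dark printed silhouette at its centre: a 50 x 50 mm square, sides along the pad's x and y; at the start one of the other three parts lies on it and hides much of it. Origin: centre of its underside, on the counter; z up, its top is 4 mm above the origin. The four pads stand side by side in any order and differ only in the silhouette.
- cooler_pad: Fixed flat light-grey pad, 145 (its x) x 76 (its y) x 4 mm, at the far side of the bench, with a dark printed silhouette at its centre: a disc 56 mm in diameter. Origin: centre of its underside, on the counter; z up, its top is 4 mm above the origin. The four pads stand side by side in any order and differ only in the silhouette.
- mouse: Bystander: black computer mouse, 105 (its x) x 60 x 34 mm, loose on the counter off to one side. Origin: centre of its underside.
- screwdriver: Bystander: screwdriver about 190 mm long lying along its x on the counter off to the other side, loose. Origin: on the counter under its middle.
Mind the look-alikes: they are no part of the job. Leave any orange, red or turquoise look-alike of the ssd alone.

How it is judged:
At the end, for the whole second after the job is handed in: Each part lies flat, right way up, at rest on its own pad, centres within 10 mm; memory and drive along their outlines within 0.2 rad (either end first), fan square to its outline within 0.2 rad (any quarter turn); mouse and screwdriver within 20 mm of their starts (horizontal distance between memory and memory_pad below 0.01 m and z of memory in the frame of memory_pad between 0.001 and 0.007 m and angle between each of memory, ssd, fan, cooler's own z axis and vertical below 0.1 rad and linear speed of each of memory, ssd, fan, cooler below 0.02 m/s and angular speed of each of memory, ssd, fan, cooler below 0.2 rad/s and angle between the x axis of memory and the x axis of memory_pad, either way round below 0.2 rad and horizontal distance between ssd and ssd_pad below 0.01 m and z of ssd in the frame of ssd_pad between 0.001 and 0.007 m and angle between the x axis of ssd and the x axis of ssd_pad, either way round below 0.2 rad and horizontal distance between fan and fan_pad below 0.01 m and z of fan in the frame of fan_pad between 0.001 and 0.007 m and (angle between the x axis of fan and the x axis of fan_pad, either way round below 0.2 rad or angle between the x axis of fan and the y axis of fan_pad, either way round below 0.2 rad) and horizontal distance between cooler and cooler_pad below 0.01 m and z of cooler in the frame of cooler_pad between 0.001 and 0.007 m and distance of each of mouse, screwdriver from where it was at the start of the episode below 0.02 m); the robot touches nothing.
It fails at once if a part is dropped: in the air, more than 50 mm up, touched by nothing ((height (world z) of memory above 0.05 m and contact force between memory and anything else below 0.005 N) or (height (world z) of ssd above 0.05 m and contact force between ssd and anything else below 0.005 N) or (height (world z) of fan above 0.05 m and contact force between fan and anything else below 0.005 N) or (height (world z) of cooler above 0.05 m and contact force between cooler and anything else below 0.005 N)).
It fails at once if the mouse or the screwdriver is moved by more than 20 mm (distance of any of mouse, screwdriver from where it was at the start of the episode above 0.02 m).
It also fails if it takes over 93 s, if anything falls off the work surface, if the arm or the gripper's body presses on something with over 40 N, if the wrist force passes 120 N, or if a joint passes its speed limit or range.

## Working session

There is one attempt and no reset: what is moved stays moved. The work goes in short steps, Python scripts to look and compute and a shell command to move; the robot and the scene stay as the last step left them, time stands still between calls to the robot, and variables do not carry over. Pictures are saved under pics/ and viewed, about 12 in all and at most 16, crops included, and the job is handed in when it is done.

```bash
mkdir -p pics; ls
python3 - <<'E'
from workcell import *
import cv2
o=get_obs();print(o)
for n in("top","scene"):
    im,d=get_image(n);cv2.imwrite(f"pics/{n}0.png",im[...,::-1]);c=calibration(n);print(n,c)
E
```

```text
pics
{'clock': 0.0, 'q': array([ 1.18402025e+00,  2.38755653e-01, -1.42522160e-02,  1.31920275e+00,
        3.40941211e-06,  1.57079676e+00]), 'qvel': array([-0.00119266,  0.00020915,  0.00081016, -0.00029085,  0.00159068,
        0.00178718]), 'joint_torque': array([-7.72173498e-04, -5.38783228e+01,  3.46438122e+01,  1.82880048e-02,
       -1.54763779e-04, -1.48530472e-05]), 'tool_pos': array([0.19787415, 0.48583242, 0.2306916 ]), 'orientation': array([ 1.92185038e-01,  9.81358452e-01, -6.93636227e-04, -1.37575521e-04]), 'ft_force': array([ 0.30323245,  0.17584114, -0.13789066]), 'torque': array([-0.00600172,  0.01281461,  0.02194663]), 'opening': 0.9985580537792839}
top {'mtx': array([[411.68716445,   0.        , 319.48533029],
       [  0.        , 411.68716445, 199.85699634],
       [  0.        ,   0.        ,   1.        ]]), 'view': array([[ 0.0291146 , -0.9995258 ,  0.01002535, -0.00947707],
       [-0.9829189 , -0.03045136, -0.18150249,  0.43218588],
       [ 0.18172171, -0.00456973, -0.98333938,  1.14064268],
       [ 0.        ,  0.        ,  0.        ,  1.        ]])}
scene {'mtx': array([[434.9388354 ,   0.        , 318.1303498 ],
       [  0.        , 434.9388354 , 193.95252501],
       [  0.        ,   0.        ,   1.        ]]), 'view': array([[-4.61525602e-01,  8.87126673e-01,  6.20496821e-04,
         1.78839440e-01],
       [ 7.02627710e-01,  3.65967266e-01, -6.10231318e-01,
        -2.73454101e-01],
       [-5.41579560e-01, -2.81201398e-01, -7.92223045e-01,
         1.73375955e+00],
       [ 0.00000000e+00,  0.00000000e+00,  0.00000000e+00,
         1.00000000e+00]])}
```

View pics/top0.png

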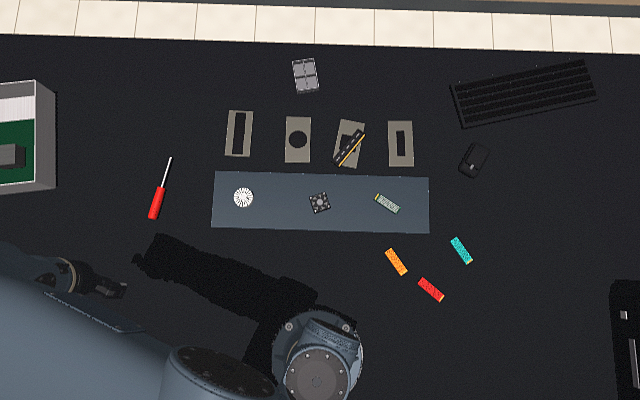

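View pics/scene0.png

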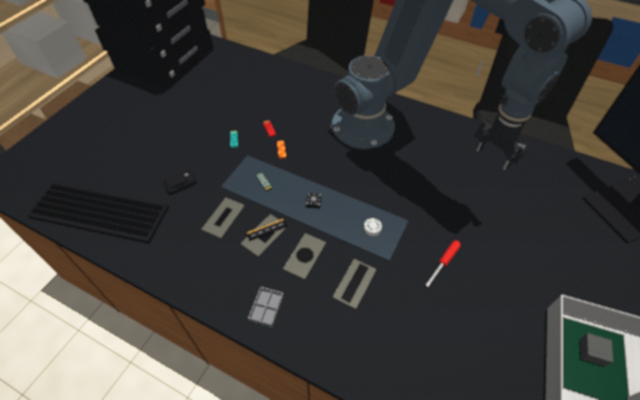

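```bash
cat > h.py <<'E'
import numpy as np, cv2
from workcell import *
def cast(name,uv,z,cal=None):
    """pixels -> world points on plane z"""
    c=cal or calibration(name); K=c["mtx"]; V=c["view"]; R=V[:3,:3]; C=-R.T@V[:3,3]
    uv=np.atleast_2d(np.asarray(uv,float)); xy=(uv-[K[0,2],K[1,2]])/[K[0,0],K[1,1]]
    if name=="wrist":
        r=np.linalg.norm(xy,axis=1); s=np.where(r>1e-9,np.sin(r)/np.maximum(r,1e-9),1)
        d=np.c_[xy*s[:,None],np.cos(r)]
    else: d=np.c_[xy,np.ones(len(xy))]
    d=d@R; return (C+d*((z-C[2])/d[:,2])[:,None])[:,:2]
def rect(pts):
    """centre, long, short, angle of long side from min area rect of world pts (m)"""
    (c,(w,h),a)=cv2.minAreaRect((np.asarray(pts)*1000).astype(np.float32)); a=np.radians(a)
    if w<h: w,h,a=h,w,a+np.pi/2
    return np.round([c[0]/1000,c[1]/1000,w/1000,h/1000,(a+np.pi/2)%np.pi-np.pi/2],4)
def tool():
    o=get_obs(); x,y,z,w=o["orientation"]
    from scipy.spatial.transform import Rotation as R
    return o,R.from_quat([x,y,z,w]).as_matrix()
def go(p,ang=None):
    """print tool shift (cm) to TCP p and the roll to bring jaw axis to world angle ang (mod pi), shift given after roll"""
    o,M=tool(); r=0
    if ang is not None:
        cur=np.arctan2(M[1,1],M[0,1]); r=-((ang-cur+np.pi/2)%np.pi-np.pi/2)
        c,s=np.cos(r),np.sin(r); M2=M@np.array([[c,-s,0],[s,c,0],[0,0,1]])
    else: M2=M
    print("t",round(o["clock"],2),"tcp",o["tool_pos"].round(4),"q6",o["q"][5].round(2),"roll",round(r,3),"shift cm after roll",((M2.T@(np.array(p)-o["tool_pos"]))*100).round(2))
E
python3 - <<'E'
from h import *
im=cv2.imread("pics/top0.png"); S=4
x0,y0,x1,y1=200,95,440,240
cr=cv2.resize(im[y0:y1,x0:x1],None,fx=S,fy=S,interpolation=cv2.INTER_CUBIC)
def px(c): return (c.reshape(-1,2)+.5)/S-.5+[x0,y0]
g=cr.astype(int); b,gr,r=g[...,0],g[...,1],g[...,2]
pad=((gr>70)&(abs(r-b)<40)&(r>=b)).astype(np.uint8)
pad[(np.arange(pad.shape[0])/S+y0)>172]=0
cs,_=cv2.findContours(pad,cv2.RETR_CCOMP,cv2.CHAIN_APPROX_NONE)[-2:],0
for c,h in zip(cs[0],cs[1][0]):
    if cv2.contourArea(c)>600: print("pad" if h[3]<0 else "hole",px(c).mean(0).round(1),rect(cast("top",px(c),.004)))
for nm,(u,v),zt in(("cooler",(243,198),.026),("fan",(319,203),.024),("ssd",(387,203),.014)):
    sub=np.zeros(cr.shape[:2],np.uint8); 
    V,U=np.mgrid[:cr.shape[0],:cr.shape[1]]; near=np.hypot(U/S+x0-u,V/S+y0-v)<17
    mat=np.array([75,63,52]) if 0 else np.median(cr[100*S:132*S].reshape(-1,3),0)
    sub[near&(abs(g-mat).max(2)>28)]=255
    sub=cv2.morphologyEx(sub,cv2.MORPH_CLOSE,np.ones((9,9)))
    c=max(cv2.findContours(sub,cv2.RETR_EXTERNAL,cv2.CHAIN_APPROX_NONE)[0],key=cv2.contourArea)
    print(nm,px(c).mean(0).round(1),rect(cast("top",px(c),zt)),mat)
cv2.imwrite("pics/crop0.png",cv2.resize(cr,(800,483)))
E
```

```text
pad [352.6 156.2] [ 0.5737 -0.102   0.0923  0.0415 -0.6469]
pad [400.3 143.4] [ 0.622  -0.2368  0.1451  0.0774  0.0336]
hole [400.3 142.9] [ 0.6226 -0.2373  0.0825  0.0276  0.0446]
pad [344.9 134.5] [ 0.6262 -0.0792  0.1291  0.0772 -0.1727]
pad [297.4 139.3] [0.6246 0.0757 0.1471 0.0774 0.0084]
hole [297.6 139.1] [0.6247 0.0759 0.0563 0.0562 0.0429]
pad [238.7 133.1] [ 0.6383  0.2551  0.1472  0.0773 -0.0228]
hole [238.6 133.1] [ 0.6389  0.2547  0.1345  0.0354 -0.0203]
cooler [242.8 196.5] [ 0.4372  0.2255  0.0616  0.0598 -1.5395] [95. 85. 76.]
fan [319.5 201.9] [0.4284 0.0035 0.0554 0.0538 0.3747] [95. 85. 76.]
ssd [386.4 202.5] [ 0.4339 -0.1934  0.0837  0.0305  1.006 ] [95. 85. 76.]
```

View pics/crop0.png

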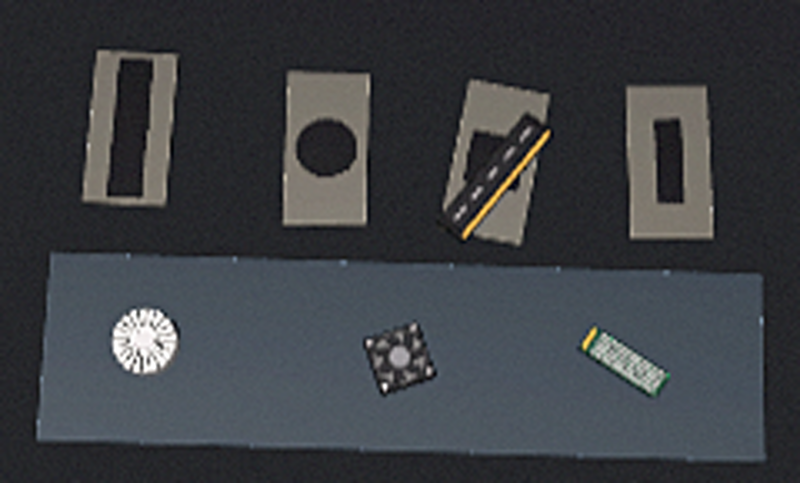

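Run:
```python
from h import *
im=cv2.imread("pics/top0.png"); S=4
x0,y0,x1,y1=325,110,375,172
cr=cv2.resize(im[y0:y1,x0:x1],None,fx=S,fy=S,interpolation=cv2.INTER_CUBIC)
px=lambda c:(c.reshape(-1,2)+.5)/S-.5+[x0,y0]
g=cr.astype(int); b,gr,r=g[...,0],g[...,1],g[...,2]
gold=((r-b)>60).astype(np.uint8)*255
pad=((gr>80)&(abs(r-b)<40)&(r>=b)).astype(np.uint8)
pad=cv2.morphologyEx(pad,cv2.MORPH_OPEN,np.ones((9,9)))
cs=[c for c in cv2.findContours(pad,cv2.RETR_EXTERNAL,cv2.CHAIN_APPROX_NONE)[0] if cv2.contourArea(c)>300]
print("fanpad",rect(cast("top",px(np.vstack(cs)),.004)))
c=max(cv2.findContours(gold,cv2.RETR_EXTERNAL,cv2.CHAIN_APPROX_NONE)[0],key=cv2.contourArea)
R=rect(cast("top",px(c),.012)); print("gold",R)
a=R[4]; n=np.array([-np.sin(a),np.cos(a)]); n*=np.sign(n[1])
m=R[:2]+n*(.0155-R[3]/2); print("memory",m,a)
go([*m,.20],a+np.pi/2)
```

```text
fanpad [ 0.6172 -0.0779  0.1461  0.0765 -0.1716]
gold [ 0.5935 -0.0881  0.1283  0.0064 -0.6487]
memory [ 0.60093106 -0.0782985 ] -0.6487
t 0.1 tcp [0.1979 0.4859 0.2308] q6 1.57 roll 0.262 shift cm after roll [-66.2  -20.61   3.12]
```

```bash
python3 -m pendant '[{"roll":0.12},{"roll":0.12},{"roll":0.02,"hand":6},{"dx":-3.9,"dy":-1.2,"hand":6},{"dx":-3.9,"dy":-1.2},{"dx":-3.9,"dy":-1.2},{"dx":-3.9,"dy":-1.2},{"dx":-3.9,"dy":-1.2},{"dx":-3.9,"dy":-1.2},{"dx":-3.9,"dy":-1.2},{"dx":-3.9,"dy":-1.2},{"dx":-3.9,"dy":-1.2},{"dx":-3.9,"dy":-1.2},{"dx":-3.9,"dy":-1.2},{"dx":-3.9,"dy":-1.2},{"dx":-3.9,"dy":-1.2},{"dx":-3.9,"dy":-1.2},{"dx":-3.9,"dy":-1.2},{"dx":-3.9,"dy":-1.2}]'
python3 -c "
from h import *
go([.601,-.0783,.12],-.6487+np.pi/2)"
```

```text
t 0.1 tcp [0.1979 0.4859 0.2308] q6 1.57 roll 0.262 shift cm after roll [-66.2  -20.59  11.12]validation failed for argument at $[0]...
```

```bash
python3 -m pendant '[{"dx":0,"dy":0,"dz":0,"roll":0.12,"hand":6}]'
```

```text
clock: 0.18
tool_pos: [0.1978, 0.4857, 0.2304]
orientation: [0.25, 0.968, -0.001, -0.0]
ft_force: [-0.2, 0.3, -0.4]
opening: 0.884
```

```bash
python3 -m pendant '[{"dx":0,"dy":0,"dz":0,"roll":0.12,"hand":6},{"dx":-3.9,"dy":-1.2,"dz":0.2,"roll":0.02,"hand":6},{"dx":-3.9,"dy":-1.2,"dz":0.2,"roll":0,"hand":6},{"dx":-3.9,"dy":-1.2,"dz":0.2,"roll":0,"hand":6},{"dx":-3.9,"dy":-1.2,"dz":0.2,"roll":0,"hand":6},{"dx":-3.9,"dy":-1.2,"dz":0.2,"roll":0,"hand":6},{"dx":-3.9,"dy":-1.2,"dz":0.2,"roll":0,"hand":6},{"dx":-3.9,"dy":-1.2,"dz":0.2,"roll":0,"hand":6},{"dx":-3.9,"dy":-1.2,"dz":0.2,"roll":0,"hand":6},{"dx":-3.9,"dy":-1.2,"dz":0.2,"roll":0,"hand":6},{"dx":-3.9,"dy":-1.2,"dz":0.2,"roll":0,"hand":6},{"dx":-3.9,"dy":-1.2,"dz":0.2,"roll":0,"hand":6},{"dx":-3.9,"dy":-1.2,"dz":0.2,"roll":0,"hand":6},{"dx":-3.9,"dy":-1.2,"dz":0.2,"roll":0,"hand":6},{"dx":-3.9,"dy":-1.2,"dz":0.2,"roll":0,"hand":6},{"dx":-3.9,"dy":-1.2,"dz":0.2,"roll":0,"hand":6},{"dx":-3.9,"dy":-1.2,"dz":0.2,"roll":0,"hand":6}]'
python3 -c "
from h import *
go([.601,-.0783,.12],-.6487+np.pi/2)"
```

```text
clock: 1.6
tool_pos: [0.5767, -0.0564, 0.1934]
orientation: [0.319, 0.948, -0.002, -0.002]
ft_force: [0.9, 1.8, -0.2]
opening: 0.702
t 1.6 tcp [ 0.5767 -0.0564  0.1934] q6 0.55 roll -0.0 shift cm after roll [-3.28 -0.24  7.33]
```

Excellent tracking. Move over the memory and take a close look.

```bash
python3 -m pendant '[{"dx":-1.6,"dy":-0.1,"dz":2.5,"roll":0,"hand":6},{"dx":-1.6,"dy":-0.1,"dz":2.5,"roll":0,"hand":6},{"dx":0,"dy":0,"dz":1,"roll":0,"hand":6},{"dx":0,"dy":0,"dz":0,"roll":0,"hand":6}]'
python3 - <<'E'
from h import *
c=calibration("wrist"); im,d=get_image("wrist"); cv2.imwrite("pics/w1.png",im[...,::-1])
import pickle; pickle.dump(c,open("w1.pkl","wb")); print(c)
go([.601,-.0783,.006],-.6487+np.pi/2)
E
```

```text
clock: 1.93
tool_pos: [0.6056, -0.0873, 0.1288]
orientation: [0.323, 0.946, -0.003, -0.002]
ft_force: [-0.5, -0.1, -0.0]
opening: 0.705
{'mtx': array([[309.70691629,   0.        , 318.72132611],
       [  0.        , 309.70691629, 203.72039046],
       [  0.        ,   0.        ,   1.        ]]), 'view': array([[ 0.61149437,  0.79122751, -0.00580132, -0.30117519],
       [ 0.7505035 , -0.57766749,  0.32100585, -0.51385941],
       [ 0.25063743, -0.20064718, -0.94705944,  0.11369647],
       [ 0.        ,  0.        ,  0.        ,  1.        ]])}
t 1.98 tcp [ 0.6057 -0.0871  0.1295] q6 0.52 roll -0.009 shift cm after roll [ 0.9   0.49 12.35]
```

View pics/w1.png

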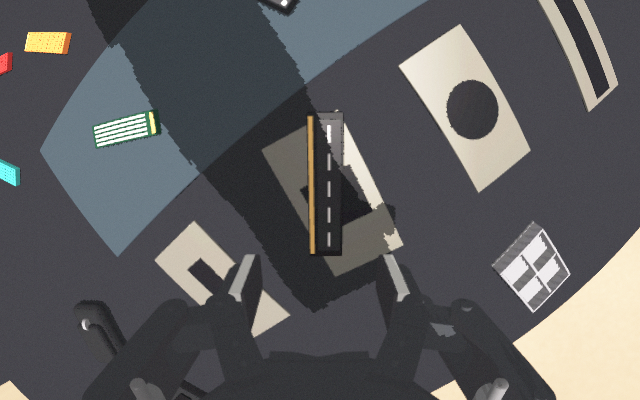

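Run:
```python
from h import *
import pickle; c=pickle.load(open("w1.pkl","rb"))
P=cast("wrist",[[308,117],[343,113],[342,254],[310,252]],.012,c); print(P.round(4),rect(P))
im=cv2.imread("pics/w1.png").astype(int); g=((im[...,2]-im[...,0])>50).astype(np.uint8); g[:, :295]=0;g[:,325:]=0;g[:100]=0;g[270:]=0
k=max(cv2.findContours(g,cv2.RETR_EXTERNAL,cv2.CHAIN_APPROX_NONE)[0],key=cv2.contourArea)
R=rect(cast("wrist",k.reshape(-1,2),.012,c)); a=R[4]; n=np.array([-np.sin(a),np.cos(a)])
m=R[:2]+n*(.0155-R[3]/2); print(R,m)
go([*m,.03],a+np.pi/2)
```

```text
[[ 0.5446 -0.0513]
 [ 0.5595 -0.0263]
 [ 0.6629 -0.1038]
 [ 0.6428 -0.1264]] [ 0.6022 -0.0771  0.1292  0.0301 -0.643 ]
[ 0.5948 -0.0876  0.1255  0.0047 -0.6501] [ 0.60275925 -0.07713229]
t 1.98 tcp [ 0.6057 -0.0871  0.1295] q6 0.52 roll -0.008 shift cm after roll [0.83 0.68 9.95]
```

```bash
python3 -m pendant '[{"dx":0.8,"dy":0.6,"dz":3,"roll":-0.008,"hand":6},{"dx":0,"dy":0,"dz":3,"roll":0,"hand":6},{"dx":0,"dy":0,"dz":2,"roll":0,"hand":6},{"dx":0,"dy":0,"dz":1.5,"roll":0,"hand":6},{"dx":0,"dy":0,"dz":0,"roll":0,"hand":6}]'
python3 -c "
from h import *
go([.602,-.0775,.005],-.648+np.pi/2)"
```

```text
clock: 2.4
tool_pos: [0.6036, -0.0738, 0.0384]
orientation: [0.317, 0.948, -0.002, 0.002]
ft_force: [-0.2, 0.0, 0.9]
opening: 0.705
t 2.4 tcp [ 0.6036 -0.0738  0.0384] q6 0.53 roll 0.003 shift cm after roll [-0.08 -0.39  3.34]
```

```bash
python3 -m pendant '[{"dx":-0.1,"dy":-0.4,"dz":1.7,"roll":0,"hand":6},{"dx":0,"dy":0,"dz":1.0,"roll":0,"hand":6},{"dx":0,"dy":0,"dz":0.5,"roll":0,"hand":6},{"dx":0,"dy":0,"dz":0,"roll":0,"hand":6}]'
python3 -c "
from h import *
go([.602,-.0775,.005],-.648+np.pi/2)"
```

```text
clock: 2.73
tool_pos: [0.6037, -0.075, 0.0112]
orientation: [0.315, 0.949, -0.001, 0.005]
ft_force: [0.5, -0.6, 0.5]
opening: 0.704
t 2.73 tcp [ 0.6037 -0.075   0.0112] q6 0.52 roll 0.006 shift cm after roll [-0.01 -0.3   0.62]
```

```bash
python3 -m pendant '[{"dx":0,"dy":-0.4,"dz":0.5,"roll":0,"hand":6},{"dx":0,"dy":-0.1,"dz":0.2,"roll":0,"hand":6},{"dx":0,"dy":0,"dz":0,"roll":0,"hand":6}]'
python3 -c "
from h import *
go([.602,-.0775,.005],-.648+np.pi/2)"
```

```text
clock: 2.98
tool_pos: [0.6022, -0.0789, 0.0067]
orientation: [0.315, 0.949, -0.001, 0.007]
ft_force: [-0.5, -0.3, 0.2]
opening: 0.703
t 2.98 tcp [ 0.6022 -0.0789  0.0067] q6 0.51 roll 0.007 shift cm after roll [0.1  0.1  0.17]
```

```bash
python3 -m pendant '[{"dx":0,"dy":0.1,"dz":0.25,"roll":0,"hand":6},{"dx":0,"dy":0,"dz":0,"roll":0,"hand":4},{"dx":0,"dy":0,"dz":0,"roll":0,"hand":4},{"dx":0,"dy":0,"dz":0,"roll":0,"hand":4}]'
python3 -c "
from h import *
go([.602,-.0775,.005],-.648+np.pi/2)"
```

```text
clock: 3.32
tool_pos: [0.6036, -0.0784, 0.0052]
orientation: [0.315, 0.949, -0.0, 0.008]
ft_force: [-0.5, 0.1, -0.8]
opening: 0.471
t 3.32 tcp [ 0.6036 -0.0784  0.0052] q6 0.51 roll 0.007 shift cm after roll [ 0.18 -0.03  0.02]
```

```bash
python3 -m pendant '[{"dx":0,"dy":0,"dz":0.1,"roll":0,"hand":2.6},{"dx":0,"dy":0,"dz":0,"roll":0,"hand":2},{"dx":0,"dy":0,"dz":0,"roll":0,"hand":2},{"dx":0,"dy":0,"dz":0,"roll":0,"hand":2}]'
python3 - <<'E'
from h import *
c=calibration("wrist"); im,d=get_image("wrist"); cv2.imwrite("pics/w2.png",im[100:,120:520,::-1])
go([.602,-.0775,.005],-.648+np.pi/2)
E
```

```text
clock: 3.65
tool_pos: [0.6041, -0.0784, 0.005]
orientation: [0.315, 0.949, -0.0, 0.008]
ft_force: [0.6, -0.0, -0.2]
opening: 0.341
t 3.7 tcp [ 0.604  -0.0784  0.005 ] q6 0.51 roll 0.007 shift cm after roll [ 0.21 -0.05 -0.01]
```

View pics/w2.png

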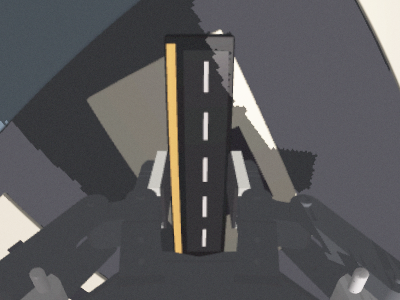

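```bash
python3 -m pendant '[{"dx":0,"dy":0,"dz":0,"roll":0,"hand":2},{"dx":0,"dy":0,"dz":-1,"roll":0,"hand":2},{"dx":0,"dy":0,"dz":-1,"roll":0,"hand":2},{"dx":0,"dy":0,"dz":0,"roll":0,"hand":2}]'
python3 - <<'E'
from h import *
c=calibration("wrist"); im,d=get_image("wrist"); cv2.imwrite("pics/w3.png",im[100:,120:520,::-1])
E
```

```text
clock: 4.03
tool_pos: [0.6032, -0.0782, 0.0261]
orientation: [0.315, 0.949, -0.0, 0.007]
ft_force: [0.5, 0.6, -1.1]
opening: 0.338
```

View pics/w3.png

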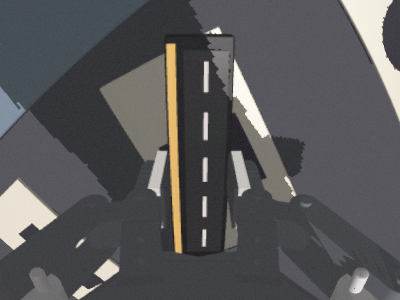

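```bash
python3 -m pendant '[{"dx":0,"dy":0,"dz":-1.5,"roll":-0.12,"hand":2},{"dx":0,"dy":0,"dz":-0.5,"roll":-0.12,"hand":2},{"dx":0,"dy":0,"dz":0,"roll":-0.12,"hand":2},{"dx":0,"dy":0,"dz":0,"roll":-0.12,"hand":2},{"dx":0,"dy":0,"dz":0,"roll":-0.12,"hand":2},{"dx":0,"dy":0,"dz":0,"roll":-0.02,"hand":2}]'
python3 -c "
from h import *
go([.6407,.2549,.04],-.0215+np.pi/2)"
```

```text
clock: 4.58
tool_pos: [0.6032, -0.0781, 0.0477]
orientation: [-0.003, 1.0, -0.003, 0.007]
ft_force: [1.1, 0.1, -1.1]
opening: 0.336
t 4.58 tcp [ 0.6032 -0.0781  0.0477] q6 -0.13 roll 0.027 shift cm after roll [-3.03 33.38  0.64]
```

```bash
python3 -m pendant '[{"dx":-0.1,"dy":1.5,"dz":0,"roll":0.027,"hand":2},{"dx":-0.2,"dy":2.5,"dz":0,"roll":0,"hand":2},{"dx":-0.3,"dy":3.5,"dz":0,"roll":0,"hand":2},{"dx":-0.3,"dy":3.5,"dz":0,"roll":0,"hand":2},{"dx":-0.3,"dy":3.5,"dz":0,"roll":0,"hand":2},{"dx":-0.3,"dy":3.5,"dz":0,"roll":0,"hand":2},{"dx":-0.3,"dy":3.5,"dz":0,"roll":0,"hand":2},{"dx":-0.3,"dy":3.5,"dz":0,"roll":0,"hand":2},{"dx":-0.3,"dy":3.5,"dz":0,"roll":0,"hand":2},{"dx":-0.3,"dy":2.5,"dz":0,"roll":0,"hand":2},{"dx":0,"dy":1,"dz":0,"roll":0,"hand":2},{"dx":0,"dy":0,"dz":0,"roll":0,"hand":2}]'
python3 -c "
from h import *
go([.6407,.2549,.03],-.0215+np.pi/2)"
```

```text
clock: 5.58
tool_pos: [0.6388, 0.2543, 0.0468]
orientation: [0.013, 1.0, -0.003, 0.009]
ft_force: [0.2, -0.2, -0.7]
opening: 0.34
t 5.58 tcp [0.6388 0.2543 0.0468] q6 0.41 roll -0.004 shift cm after roll [-0.15  0.07  1.68]
```

```bash
python3 -m pendant '[{"dx":-0.15,"dy":0.07,"dz":1.5,"roll":0,"hand":2},{"dx":0,"dy":0,"dz":1.2,"roll":0,"hand":2},{"dx":0,"dy":0,"dz":0.7,"roll":0,"hand":2},{"dx":0,"dy":0,"dz":0,"roll":0,"hand":2}]'
python3 -c "
from h import *
go([.6407,.2549,.0055],-.0215+np.pi/2)"
```

```text
clock: 5.92
tool_pos: [0.6406, 0.252, 0.0114]
orientation: [0.013, 1.0, -0.003, 0.009]
ft_force: [0.0, -0.6, -1.6]
opening: 0.342
t 5.92 tcp [0.6406 0.252  0.0114] q6 0.41 roll -0.004 shift cm after roll [0.   0.29 0.59]
```

```bash
python3 -m pendant '[{"dx":0,"dy":0.3,"dz":0.4,"roll":0,"hand":2},{"dx":0,"dy":0.1,"dz":0.2,"roll":0,"hand":2},{"dx":0,"dy":0,"dz":0,"roll":0,"hand":2}]'
python3 -c "
from h import *
go([.6407,.2549,.0055],-.0215+np.pi/2)"
```

```text
clock: 6.17
tool_pos: [0.6408, 0.2534, 0.0053]
orientation: [0.015, 1.0, -0.003, 0.009]
ft_force: [-0.1, 1.0, 0.9]
opening: 0.338
t 6.17 tcp [0.6408 0.2534 0.0053] q6 0.41 roll -0.008 shift cm after roll [ 0.01  0.15 -0.03]
```

```bash
python3 -m pendant '[{"dx":0,"dy":0,"dz":0,"roll":0,"hand":4.5},{"dx":0,"dy":0,"dz":0,"roll":0,"hand":4.5},{"dx":0,"dy":0,"dz":0,"roll":0,"hand":4.5},{"dx":0,"dy":0,"dz":-1.5,"roll":0,"hand":5},{"dx":0,"dy":0,"dz":-3,"roll":0,"hand":7},{"dx":0,"dy":0,"dz":-3,"roll":0,"hand":8},{"dx":0,"dy":0,"dz":-3,"roll":0,"hand":8}]'
python3 - <<'E'
from h import *
c=calibration("wrist"); im,d=get_image("wrist"); cv2.imwrite("pics/w4.png",im[...,::-1])
import pickle; pickle.dump(c,open("w4.pkl","wb"))
go([.428,.0035,.11],.3747)
go([.428,.0035,.11],.3747+np.pi/2)
E
```

```text
clock: 6.75
tool_pos: [0.6356, 0.2519, 0.1075]
orientation: [0.015, 1.0, -0.006, 0.004]
ft_force: [0.9, -0.7, 0.6]
opening: 0.938
t 6.8 tcp [0.6383 0.2531 0.1147] q6 0.41 roll 1.166 shift cm after roll [-15.52 -28.71   0.35]
t 6.8 tcp [0.6383 0.2531 0.1147] q6 0.41 roll -0.405 shift cm after roll [ 28.71 -15.52   0.35]
```

View pics/w4.png

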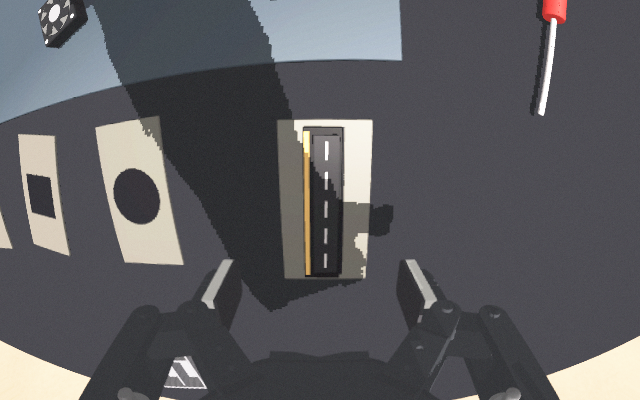

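```bash
python3 -m pendant '[{"dx":0,"dy":0,"dz":0,"roll":-0.12,"hand":8},{"dx":0,"dy":0,"dz":0,"roll":-0.12,"hand":8},{"dx":0,"dy":0,"dz":0,"roll":-0.12,"hand":8},{"dx":3.0,"dy":-1.6,"dz":0,"roll":-0.045,"hand":8},{"dx":3.2,"dy":-1.75,"dz":0,"roll":0,"hand":8},{"dx":3.2,"dy":-1.75,"dz":0,"roll":0,"hand":8},{"dx":3.2,"dy":-1.75,"dz":0,"roll":0,"hand":8},{"dx":3.2,"dy":-1.75,"dz":0,"roll":0,"hand":8},{"dx":3.2,"dy":-1.75,"dz":0,"roll":0,"hand":8},{"dx":3.2,"dy":-1.75,"dz":0,"roll":0,"hand":8},{"dx":3.2,"dy":-1.75,"dz":0,"roll":0,"hand":8},{"dx":3.2,"dy":-1.75,"dz":0,"roll":0,"hand":8},{"dx":0,"dy":0,"dz":0,"roll":0,"hand":8}]'
python3 - <<'E'
from h import *
c=calibration("wrist"); im,d=get_image("wrist"); cv2.imwrite("pics/w5.png",im[...,::-1])
import pickle; pickle.dump(c,open("w5.pkl","wb"))
top,_=get_image("top"); cv2.imwrite("pics/top1.png",top[...,::-1])
go([.428,.0035,.03],.3747+np.pi/2)
E
```

```text
clock: 7.88
tool_pos: [0.429, -0.005, 0.1152]
orientation: [-0.199, 0.98, -0.005, 0.017]
ft_force: [-0.3, -0.4, -0.8]
opening: 0.94
t 7.98 tcp [ 0.4333 -0.0027  0.116 ] q6 -0.41 roll 0.027 shift cm after roll [0.57 0.91 8.57]
```

View pics/w5.png

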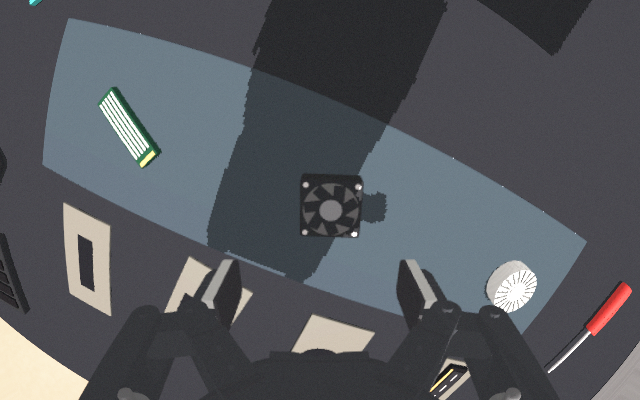

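Run:
```python
from h import *
import pickle; c=pickle.load(open("w5.pkl","rb"))
P=cast("wrist",[[302,176],[361,176],[361,236],[301,237]],.024,c); R=rect(P); print(P.round(4),R)
e=P[1]-P[0]; print(np.arctan2(e[1],e[0]))
# check memory + fan pad from top view
im=cv2.imread("pics/top1.png"); S=4
def comp(x0,y0,x1,y1,z,f,minA):
    cr=cv2.resize(im[y0:y1,x0:x1],None,fx=S,fy=S,interpolation=cv2.INTER_CUBIC).astype(int)
    m=f(cr).astype(np.uint8); cs,h=cv2.findContours(m,cv2.RETR_CCOMP,cv2.CHAIN_APPROX_NONE)
    for k,q in zip(cs,h[0]):
        if cv2.contourArea(k)>minA:
            p=(k.reshape(-1,2)+.5)/S-.5+[x0,y0]; print(p.mean(0).round(1),"hole" if q[3]>=0 else "out",rect(cast("top",p,z)))
pf=lambda g:(g[...,1]>70)&(abs(g[...,2]-g[...,0])<40)&(g[...,2]>=g[...,0])
print("memory pad"); comp(215,100,262,165,.004,pf,500)
print("gold"); comp(215,100,262,165,.012,lambda g:(g[...,2]-g[...,0])>60,100)
print("fan pad"); comp(325,112,375,172,.004,pf,500)
```

```text
[[ 0.4137 -0.0272]
 [ 0.3955  0.0147]
 [ 0.4421  0.0372]
 [ 0.4628 -0.0084]] [0.4285 0.0036 0.0525 0.0501 0.4256]
1.979492860353176
memory pad
[238.6 133.1] out [ 0.6383  0.2552  0.1473  0.0771 -0.022 ]
[239.7 132.7] hole [ 0.6401  0.2531  0.1381  0.0388 -0.0203]
gold
[243.  132.6] out [ 0.6372  0.2405  0.1286  0.0059 -0.0327]
fan pad
```

```bash
python3 -m pendant '[{"dx":0.5,"dy":0.8,"dz":3,"roll":0.01,"hand":8},{"dx":0.1,"dy":0.1,"dz":3,"roll":0,"hand":8},{"dx":0,"dy":0,"dz":2,"roll":0,"hand":8},{"dx":0,"dy":0,"dz":0,"roll":0,"hand":8}]'
python3 -c "
from h import *
go([.4284,.0035,.006],.39+np.pi/2)"
```

```text
clock: 8.32
tool_pos: [0.4352, 0.0055, 0.0366]
orientation: [-0.195, 0.981, -0.005, 0.026]
ft_force: [-1.4, 0.0, 0.6]
opening: 0.939
t 8.32 tcp [0.4352 0.0055 0.0366] q6 -0.38 roll 0.002 shift cm after roll [0.85 0.13 3.02]
```

```bash
sed -i 's/print("t",/print("toolz",M[:,2].round(3),"F",o["ft_force"].round(1),"open",round(o["opening"],3));print("t",/' h.py
python3 -m pendant '[{"dx":0.85,"dy":0.15,"dz":1.5,"roll":0,"hand":8},{"dx":0.1,"dy":0,"dz":1.0,"roll":0,"hand":8},{"dx":0,"dy":0,"dz":0,"roll":0,"hand":8}]'
python3 -c "
from h import *
go([.4284,.0035,.006],.39+np.pi/2)"
```

```text
clock: 8.57
tool_pos: [0.4309, 0.0056, 0.0117]
orientation: [-0.196, 0.98, -0.005, 0.027]
ft_force: [0.6, -0.5, -0.6]
opening: 0.941
toolz [ 0.055  0.    -0.998] F [ 0.6 -0.5 -0.6] open 0.941
t 8.57 tcp [0.4309 0.0056 0.0117] q6 -0.38 roll 0.005 shift cm after roll [ 0.34 -0.09  0.55]
```

```bash
python3 -m pendant '[{"dx":0.35,"dy":-0.1,"dz":0.5,"roll":0,"hand":8},{"dx":0,"dy":0,"dz":0,"roll":0,"hand":5.6},{"dx":0,"dy":0,"dz":0,"roll":0,"hand":5.6},{"dx":0,"dy":0,"dz":0,"roll":0,"hand":4.4},{"dx":0,"dy":0,"dz":0,"roll":0,"hand":4},{"dx":0,"dy":0,"dz":0,"roll":0,"hand":4},{"dx":0,"dy":0,"dz":0,"roll":0,"hand":4}]'
python3 -c "
from h import *
go([.4284,.0035,.006],.39+np.pi/2)"
```

```text
clock: 9.15
tool_pos: [0.4331, 0.0046, 0.011]
orientation: [-0.197, 0.98, -0.006, 0.03]
ft_force: [0.2, 0.0, -1.0]
opening: 0.567
toolz [ 0.062  0.    -0.998] F [ 0.2  0.  -1. ] open 0.567
t 9.15 tcp [0.4331 0.0046 0.011 ] q6 -0.39 roll 0.007 shift cm after roll [0.5  0.09 0.47]
```

```bash
python3 -m pendant '[{"dx":0,"dy":0,"dz":-1.5,"roll":0,"hand":4},{"dx":0,"dy":0,"dz":-2,"roll":0.12,"hand":4},{"dx":0,"dy":0,"dz":0,"roll":0.12,"hand":4},{"dx":0,"dy":0,"dz":0,"roll":0.12,"hand":4},{"dx":0,"dy":0,"dz":0,"roll":0.12,"hand":4},{"dx":0,"dy":0,"dz":0,"roll":0.08,"hand":4}]'
python3 -c "
from h import *
go([.622,-.0788,.05],-.1716+np.pi/2)"
```

```text
clock: 9.65
tool_pos: [0.4317, 0.0045, 0.0489]
orientation: [0.091, 0.995, 0.003, 0.032]
ft_force: [-0.5, 0.3, -0.4]
opening: 0.568
toolz [ 0.064  0.001 -0.998] F [-0.5  0.3 -0.4] open 0.568
t 9.65 tcp [0.4317 0.0045 0.0489] q6 0.19 roll -0.011 shift cm after roll [-20.14  -4.96   1.1 ]
```

```bash
python3 -m pendant '[{"dx":-2,"dy":-0.5,"dz":0.1,"roll":-0.01,"hand":4},{"dx":-3,"dy":-0.8,"dz":0.2,"roll":0,"hand":4},{"dx":-3.4,"dy":-0.9,"dz":0.2,"roll":0,"hand":4},{"dx":-3.4,"dy":-0.9,"dz":0.2,"roll":0,"hand":4},{"dx":-3.4,"dy":-0.9,"dz":0.2,"roll":0,"hand":4},{"dx":-3,"dy":-0.8,"dz":0.2,"roll":0,"hand":4},{"dx":-2,"dy":-0.4,"dz":0,"roll":0,"hand":4},{"dx":0,"dy":0,"dz":0,"roll":0,"hand":4}]'
python3 - <<'E'
from h import *
go([.622,-.0788,.011],-.1716+np.pi/2)
import pickle
c=calibration("wrist"); im,d=get_image("wrist"); cv2.imwrite("pics/w6.png",im[...,::-1]); pickle.dump(c,open("w6.pkl","wb"))
E
```

```text
clock: 10.32
tool_pos: [0.6283, -0.0869, 0.0502]
orientation: [0.089, 0.996, 0.003, 0.032]
ft_force: [0.3, 0.1, -0.3]
opening: 0.567
toolz [ 0.065  0.001 -0.998] F [ 0.3  0.1 -0.3] open 0.567
t 10.32 tcp [ 0.6283 -0.0869  0.0502] q6 0.04 roll -0.006 shift cm after roll [1.01 0.64 3.87]
```

View pics/w6.png

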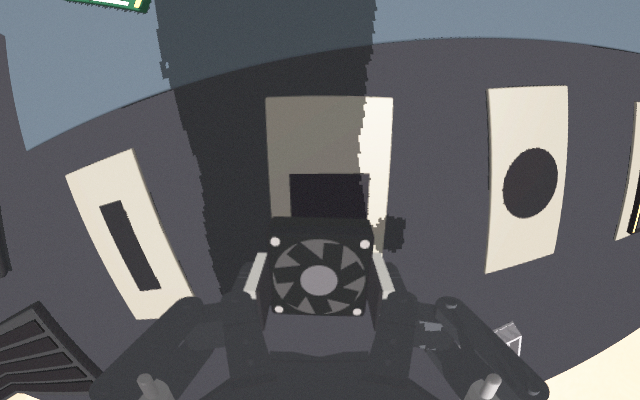

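Run:
```python
from h import *
import pickle; c=pickle.load(open("w6.pkl","rb"))
P=cast("wrist",[[290,174],[369.5,174]],.004,c); e=P[1]-P[0]; a=np.arctan2(e[1],e[0]); n=np.array([np.sin(a),-np.cos(a)])
print(P.round(4),np.linalg.norm(e),a-np.pi/2,"centre",P.mean(0)+.025*n)
Q=cast("wrist",[[266,97],[393,98]],.004,c); print(Q.round(4),"pad centre",Q.mean(0)+.0725*n)
F=cast("wrist",[[264,219],[370,219]],.063,c); F2=cast("wrist",[[270,315],[366,315]],.063,c); print(F.round(4),F2.round(4),np.vstack([F,F2]).mean(0))
```

```text
[[ 0.5902 -0.097 ]
 [ 0.599  -0.0485]] 0.04931220370696803 -0.17888699824127707 centre [ 0.61921459 -0.07722271]
[[ 0.5411 -0.1014]
 [ 0.5544 -0.028 ]] pad centre [ 0.61909107 -0.07761711]
[[ 0.5916 -0.1048]
 [ 0.6002 -0.0583]] [[ 0.6479 -0.1168]
 [ 0.6576 -0.0659]] [ 0.62435291 -0.08643102]
```

```bash
python3 -m pendant '[{"dx":0.9,"dy":0.7,"dz":1.5,"roll":-0.006,"hand":4},{"dx":0.1,"dy":0.1,"dz":1.2,"roll":0,"hand":4},{"dx":0,"dy":0,"dz":0.6,"roll":0,"hand":4},{"dx":0,"dy":0,"dz":0,"roll":0,"hand":4}]'
python3 -c "
from h import *
go([.622,-.078,.0115],-.1716+np.pi/2)"
```

```text
clock: 10.7
tool_pos: [0.617, -0.0757, 0.015]
orientation: [0.086, 0.996, 0.003, 0.03]
ft_force: [-0.6, -0.0, -0.7]
opening: 0.564
toolz [ 0.061  0.001 -0.998] F [-0.6 -0.  -0.7] open 0.564
t 10.7 tcp [ 0.617  -0.0757  0.015 ] q6 0.05 roll -0.0 shift cm after roll [-0.51 -0.15  0.38]
```

```bash
python3 -m pendant '[{"dx":-0.5,"dy":-0.2,"dz":0.1,"roll":0,"hand":4},{"dx":0,"dy":0,"dz":0.2,"roll":0,"hand":4},{"dx":0,"dy":0,"dz":0,"roll":0,"hand":4}]'
python3 -c "
from h import *
go([.622,-.078,.0115],-.1716+np.pi/2)"
```

```text
clock: 10.95
tool_pos: [0.6211, -0.0782, 0.0132]
orientation: [0.086, 0.996, 0.003, 0.03]
ft_force: [0.2, -0.2, -0.4]
opening: 0.568
toolz [ 0.06   0.002 -0.998] F [ 0.2 -0.2 -0.4] open 0.568
t 10.95 tcp [ 0.6211 -0.0782  0.0132] q6 0.04 roll 0.0 shift cm after roll [-0.08  0.03  0.18]
```

```bash
python3 -m pendant '[{"dx":-0.1,"dy":0,"dz":0.2,"roll":0,"hand":4},{"dx":0,"dy":0,"dz":0,"roll":0,"hand":4}]'
python3 -c "
from h import *
go([.622,-.078,.0115],-.1716+np.pi/2)"
```

```text
clock: 11.12
tool_pos: [0.6229, -0.0786, 0.0121]
orientation: [0.086, 0.996, 0.003, 0.031]
ft_force: [-0.4, 0.0, -0.9]
opening: 0.569
toolz [ 0.062  0.001 -0.998] F [-0.4  0.  -0.9] open 0.569
t 11.12 tcp [ 0.6229 -0.0786  0.0121] q6 0.04 roll 0.0 shift cm after roll [0.1  0.04 0.06]
```

```bash
python3 -m pendant '[{"dx":0.1,"dy":0,"dz":0.15,"roll":0,"hand":4},{"dx":0,"dy":0,"dz":0,"roll":0,"hand":6.5},{"dx":0,"dy":0,"dz":0,"roll":0,"hand":6.5},{"dx":0,"dy":0,"dz":0,"roll":0,"hand":6.8},{"dx":0,"dy":0,"dz":-1.5,"roll":0,"hand":7},{"dx":0,"dy":0,"dz":-3,"roll":0,"hand":8.2},{"dx":0,"dy":0,"dz":-3,"roll":0,"hand":8.2},{"dx":0,"dy":0,"dz":-2,"roll":0,"hand":8.2}]'
python3 - <<'E'
from h import *
import pickle
c=calibration("wrist"); im,d=get_image("wrist"); cv2.imwrite("pics/w7.png",im[...,::-1]); pickle.dump(c,open("w7.pkl","wb"))
go([.4372,.2255,.10])
E
```

```text
clock: 11.78
tool_pos: [0.6128, -0.0782, 0.1036]
orientation: [0.086, 0.996, 0.004, 0.026]
ft_force: [0.8, 0.4, 0.3]
opening: 0.959
toolz [ 0.058  0.002 -0.998] F [ 0.9 -0.8  3.2] open 0.958
t 11.83 tcp [ 0.6144 -0.0785  0.1073] q6 0.04 roll 0 shift cm after roll [22.68 26.91 -0.23]
```

View pics/w7.png

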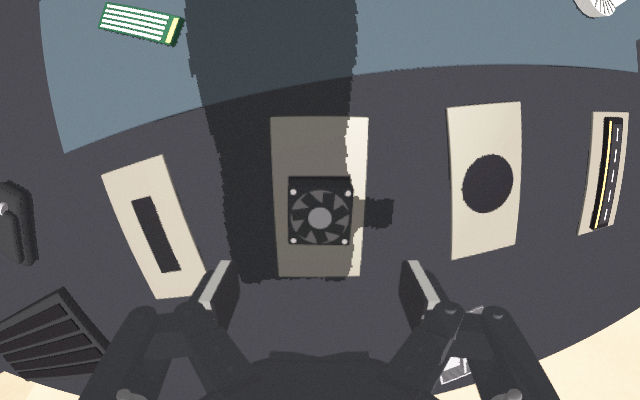

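```bash
python3 -m pendant '[{"dx":1.5,"dy":1.8,"dz":0,"roll":0,"hand":8.4},{"dx":2.4,"dy":2.8,"dz":0,"roll":0,"hand":8.4},{"dx":2.4,"dy":2.8,"dz":0,"roll":0,"hand":8.4},{"dx":2.4,"dy":2.8,"dz":0,"roll":0,"hand":8.4},{"dx":2.4,"dy":2.8,"dz":0,"roll":0,"hand":8.4},{"dx":2.4,"dy":2.8,"dz":0,"roll":0,"hand":8.4},{"dx":2.4,"dy":2.8,"dz":0,"roll":0,"hand":8.4},{"dx":2.4,"dy":2.8,"dz":0,"roll":0,"hand":8.4},{"dx":2.4,"dy":2.8,"dz":0,"roll":0,"hand":8.4},{"dx":1.5,"dy":1.8,"dz":0,"roll":0,"hand":8.4},{"dx":0,"dy":0,"dz":0,"roll":0,"hand":8.4}]'
python3 - <<'E'
from h import *
import pickle
c=calibration("wrist"); im,d=get_image("wrist"); cv2.imwrite("pics/w8.png",im[...,::-1]); pickle.dump(c,open("w8.pkl","wb"))
g=im.astype(int).min(2); m=(g>120).astype(np.uint8)
from numpy.linalg import norm
m=cv2.morphologyEx(m,cv2.MORPH_CLOSE,np.ones((7,7)))
for k in cv2.findContours(m,cv2.RETR_EXTERNAL,cv2.CHAIN_APPROX_NONE)[0]:
    if cv2.contourArea(k)>800: p=k.reshape(-1,2); print(p.mean(0).round(),cv2.contourArea(k),rect(cast("wrist",p,.026,c)))
go([.4372,.2255,.03])
E
```

```text
clock: 12.75
tool_pos: [0.4382, 0.2253, 0.0996]
orientation: [0.089, 0.995, 0.004, 0.036]
ft_force: [0.3, -0.4, -0.9]
opening: 0.979
[607. 380.] 2692.0 [1.1612 1.0514 1.0699 0.1935 0.8924]
[ 60. 345.] 1247.0 [ 0.5969 -0.1902  0.1321  0.0699  0.0323]
[372. 328.] 1850.5 [ 0.5896  0.2546  0.0888  0.0687 -0.0301]
[109. 241.] 20273.5 [ 0.4177 -0.021   0.3459  0.1602  1.3856]
[354. 170.] 21283.0 [0.4188 0.2527 0.137  0.1183 0.0032]
toolz [ 0.073  0.002 -0.997] F [-0.5 -0.3 -0.1] open 0.984
t 12.8 tcp [0.4389 0.2242 0.0997] q6 0.67 roll 0 shift cm after roll [ 0.68 -0.01  6.94]
```

View pics/w8.png

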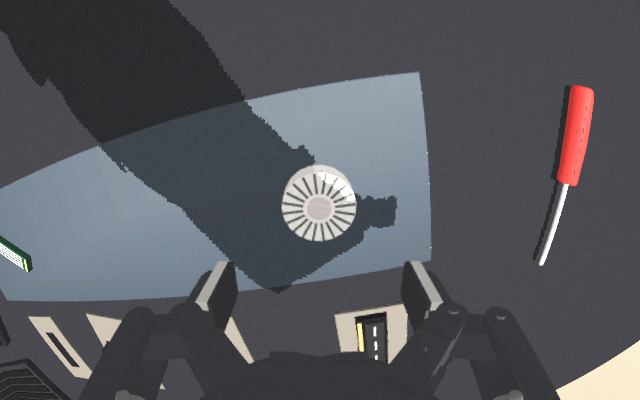

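Run:
```python
from h import *
import pickle
c=pickle.load(open("w8.pkl","rb"))
p=cast("wrist",[[319,207]],.026,c)[0]; e=cast("wrist",[[282,207],[356,207]],.026,c); print(p,np.linalg.norm(e[0]-e[1]))
go([*p,.01])
```

```text
[0.43717987 0.22729518] 0.054822253560981915
toolz [ 0.073  0.002 -0.997] F [-0.5 -0.3 -0.1] open 0.984
t 12.8 tcp [0.4389 0.2242 0.0997] q6 0.67 roll 0 shift cm after roll [0.86 0.14 8.93]
```

```bash
python3 -m pendant '[{"dx":0.6,"dy":0.2,"dz":3,"roll":0,"hand":8.4},{"dx":0.4,"dy":0,"dz":3,"roll":0,"hand":8.4},{"dx":0.2,"dy":0,"dz":2,"roll":0,"hand":8.4},{"dx":0,"dy":0,"dz":0,"roll":0,"hand":8.4}]'
python3 -c "
from h import *
go([.437,.2265,.011])"
```

```text
clock: 13.13
tool_pos: [0.4367, 0.229, 0.019]
orientation: [0.089, 0.995, 0.006, 0.04]
ft_force: [-0.5, -0.3, 0.3]
opening: 0.983
toolz [ 0.08   0.005 -0.997] F [-0.5 -0.3  0.3] open 0.983
t 13.13 tcp [0.4367 0.229  0.019 ] q6 0.68 roll 0 shift cm after roll [-0.01 -0.26  0.8 ]
```

```bash
python3 -m pendant '[{"dx":0.2,"dy":-0.25,"dz":0.8,"roll":0,"hand":8.4},{"dx":0.1,"dy":0,"dz":0.1,"roll":0,"hand":7},{"dx":0,"dy":0,"dz":0,"roll":0,"hand":6.2},{"dx":0,"dy":0,"dz":0,"roll":0,"hand":5},{"dx":0,"dy":0,"dz":0,"roll":0,"hand":4.6},{"dx":0,"dy":0,"dz":0,"roll":0,"hand":4.6},{"dx":0,"dy":0,"dz":0,"roll":0,"hand":4.6}]'
python3 -c "
from h import *
go([.437,.2265,.011])"
```

```text
clock: 13.72
tool_pos: [0.4379, 0.2251, 0.0142]
orientation: [0.091, 0.995, 0.007, 0.041]
ft_force: [0.1, 0.1, -0.5]
opening: 0.626
toolz [ 0.083  0.006 -0.996] F [ 0.1  0.1 -0.5] open 0.626
t 13.72 tcp [0.4379 0.2251 0.0142] q6 0.68 roll 0 shift cm after roll [0.14 0.11 0.32]
```

```bash
python3 -m pendant '[{"dx":0.1,"dy":0.1,"dz":0,"roll":0,"hand":6.6},{"dx":0,"dy":0,"dz":0.4,"roll":0,"hand":6.6},{"dx":0.2,"dy":0,"dz":0.3,"roll":0,"hand":6},{"dx":0,"dy":0,"dz":0.1,"roll":0,"hand":4.6},{"dx":0,"dy":0,"dz":0,"roll":0,"hand":4.6},{"dx":0,"dy":0,"dz":0,"roll":0,"hand":4.6},{"dx":0,"dy":0,"dz":0,"roll":0,"hand":4.6}]'
python3 -c "
from h import *
go([.437,.2265,.011])"
```

```text
clock: 14.3
tool_pos: [0.4368, 0.2274, 0.008]
orientation: [0.091, 0.995, 0.007, 0.043]
ft_force: [-0.2, -0.3, 2.7]
opening: 0.629
toolz [ 0.088  0.006 -0.996] F [-0.2 -0.3  2.7] open 0.629
t 14.3 tcp [0.4368 0.2274 0.008 ] q6 0.68 roll 0 shift cm after roll [-0.06 -0.08 -0.3 ]
```

```bash
python3 -m pendant '[{"dx":0,"dy":0,"dz":-1,"roll":0,"hand":4.6},{"dx":0,"dy":0,"dz":-2.5,"roll":0,"hand":4.6},{"dx":0,"dy":0,"dz":0,"roll":0,"hand":4.6}]'
python3 -c "
from h import *
go([.625,.0758,.045])"
```

```text
clock: 14.55
tool_pos: [0.4321, 0.2266, 0.0418]
orientation: [0.091, 0.995, 0.006, 0.041]
ft_force: [0.7, -0.2, -1.3]
opening: 0.632
toolz [ 0.083  0.004 -0.997] F [ 0.7 -0.2 -1.3] open 0.632
t 14.55 tcp [0.4321 0.2266 0.0418] q6 0.69 roll 0 shift cm after roll [-21.66 -11.36   1.23]
```

```bash
python3 -m pendant '[{"dx":-2,"dy":-1,"dz":0.1,"roll":0,"hand":4.6},{"dx":-3,"dy":-1.6,"dz":0.2,"roll":0,"hand":4.6},{"dx":-3.4,"dy":-1.8,"dz":0.2,"roll":0,"hand":4.6},{"dx":-3.4,"dy":-1.8,"dz":0.2,"roll":0,"hand":4.6},{"dx":-3.4,"dy":-1.8,"dz":0.2,"roll":0,"hand":4.6},{"dx":-3,"dy":-1.6,"dz":0.2,"roll":0,"hand":4.6},{"dx":-2,"dy":-1,"dz":0.2,"roll":0,"hand":4.6},{"dx":-0.5,"dy":-0.3,"dz":0,"roll":0,"hand":4.6},{"dx":0,"dy":0,"dz":0,"roll":0,"hand":4.6}]'
python3 - <<'E'
from h import *
import pickle
c=calibration("wrist"); im,d=get_image("wrist"); cv2.imwrite("pics/w9.png",im[...,::-1]); pickle.dump(c,open("w9.pkl","wb"))
go([.625,.0758,.01])
E
```

```text
clock: 15.3
tool_pos: [0.6224, 0.0762, 0.0371]
orientation: [0.088, 0.995, 0.006, 0.039]
ft_force: [-1.0, 1.4, -1.4]
opening: 0.628
toolz [ 0.078  0.006 -0.997] F [-0.4 -1.3 -1. ] open 0.63
t 15.35 tcp [0.6215 0.0766 0.0369] q6 0.3 roll 0 shift cm after roll [-0.15 -0.07  2.71]
```

View pics/w9.png

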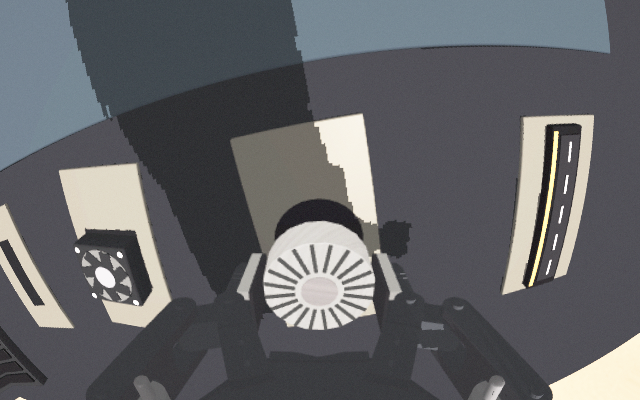

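Run:
```python
from h import *
import pickle
c=pickle.load(open("w9.pkl","rb"))
Q=cast("wrist",[[231,139],[363,114]],.004,c);e=Q[1]-Q[0]; a=np.arctan2(e[1],e[0]); n=np.array([np.sin(a),-np.cos(a)]); print(Q,np.linalg.norm(e),"pad centre",Q.mean(0)+.0725*n)
print("sil near",cast("wrist",[[319,199]],.004,c))
print("cooler",cast("wrist",[[319,289]],.055,c),cast("wrist",[[265,289],[375,289]],.055,c))
```

```text
[[0.5540598  0.03933686]
 [0.55399767 0.11383432]] 0.07449748030979682 pad centre [0.62652871 0.07664605]
sil near [[0.5990006  0.08155714]]
cooler [[0.6242338  0.07606913]] [[0.61979809 0.05025823]
 [0.63001272 0.10290736]]
```

```bash
python3 -m pendant '[{"dx":0.1,"dy":0,"dz":1.4,"roll":0,"hand":4.6},{"dx":0.1,"dy":0,"dz":0.7,"roll":0,"hand":4.6},{"dx":0,"dy":0,"dz":0.2,"roll":0,"hand":4.6},{"dx":0,"dy":0,"dz":0,"roll":0,"hand":4.6}]'
python3 -c "
from h import *
go([.6235,.0762,.0085])"
```

```text
clock: 15.68
tool_pos: [0.6168, 0.0801, 0.0117]
orientation: [0.086, 0.996, 0.006, 0.037]
ft_force: [0.2, -0.6, -0.2]
opening: 0.628
toolz [ 0.074  0.006 -0.997] F [ 0.2 -0.6 -0.2] open 0.628
t 15.68 tcp [0.6168 0.0801 0.0117] q6 0.3 roll 0 shift cm after roll [-0.7  -0.27  0.37]
```

```bash
python3 -m pendant '[{"dx":-0.6,"dy":-0.3,"dz":0.1,"roll":0,"hand":4.6},{"dx":0,"dy":0,"dz":0.15,"roll":0,"hand":4.6},{"dx":0,"dy":0,"dz":0,"roll":0,"hand":4.6}]'
python3 -c "
from h import *
go([.6235,.0762,.0085])"
```

```text
clock: 15.93
tool_pos: [0.6218, 0.0775, 0.0104]
orientation: [0.085, 0.996, 0.006, 0.037]
ft_force: [-0.8, -0.2, -0.4]
opening: 0.627
toolz [ 0.074  0.007 -0.997] F [-0.8 -0.2 -0.4] open 0.627
t 15.93 tcp [0.6218 0.0775 0.0104] q6 0.3 roll 0 shift cm after roll [-0.18 -0.1   0.2 ]
```

```bash
python3 -m pendant '[{"dx":-0.15,"dy":-0.1,"dz":0.15,"roll":0,"hand":4.6},{"dx":0,"dy":0,"dz":0.1,"roll":0,"hand":4.6},{"dx":0,"dy":0,"dz":0,"roll":0,"hand":4.6}]'
python3 -c "
from h import *
go([.6235,.0762,.0085])"
```

```text
clock: 16.18
tool_pos: [0.6242, 0.0764, 0.0088]
orientation: [0.085, 0.996, 0.007, 0.037]
ft_force: [0.2, 0.7, -1.8]
opening: 0.63
toolz [ 0.076  0.007 -0.997] F [ 0.2  0.7 -1.8] open 0.63
t 16.18 tcp [0.6242 0.0764 0.0088] q6 0.29 roll 0 shift cm after roll [ 0.06 -0.03  0.02]
```

Release and go up, then toward the ssd.

```bash
python3 -m pendant '[{"dx":0,"dy":0,"dz":0.05,"roll":0,"hand":4.6},{"dx":0,"dy":0,"dz":0,"roll":0,"hand":7},{"dx":0,"dy":0,"dz":0,"roll":0,"hand":7},{"dx":0,"dy":0,"dz":0,"roll":0,"hand":7.2},{"dx":0,"dy":0,"dz":-1.5,"roll":0,"hand":7.2},{"dx":0,"dy":0,"dz":-3,"roll":0,"hand":7.2},{"dx":0,"dy":0,"dz":-3,"roll":0,"hand":5},{"dx":0,"dy":0,"dz":-2,"roll":0,"hand":5}]'
python3 - <<'E'
from h import *
go([.434,-.1935,.1],1.006+np.pi/2)
E
```

```text
clock: 16.85
tool_pos: [0.6137, 0.0751, 0.101]
orientation: [0.085, 0.996, 0.006, 0.033]
ft_force: [0.9, 0.6, 0.1]
opening: 0.595
toolz [ 0.066  0.006 -0.998] F [0.9 0.6 0.1] open 0.595
t 16.85 tcp [0.6137 0.0751 0.101 ] q6 0.29 roll -1.176 shift cm after roll [32.28  0.75 -1.24]
```

```bash
python3 -m pendant '[{"dx":0,"dy":0,"dz":0,"roll":-0.12,"hand":5},{"dx":0,"dy":0,"dz":0,"roll":-0.12,"hand":5},{"dx":0,"dy":0,"dz":0,"roll":-0.12,"hand":5},{"dx":0,"dy":0,"dz":0,"roll":-0.12,"hand":5},{"dx":0,"dy":0,"dz":0,"roll":-0.12,"hand":5},{"dx":0,"dy":0,"dz":0,"roll":-0.12,"hand":5},{"dx":0,"dy":0,"dz":0,"roll":-0.12,"hand":5},{"dx":0,"dy":0,"dz":0,"roll":-0.12,"hand":5},{"dx":0,"dy":0,"dz":0,"roll":-0.12,"hand":5},{"dx":0,"dy":0,"dz":0,"roll":-0.1,"hand":5}]'
python3 - <<'E'
from h import *
go([.434,-.1935,.1],1.006+np.pi/2)
E
```

```text
clock: 17.68
tool_pos: [0.6175, 0.0756, 0.1107]
orientation: [-0.503, 0.863, -0.017, 0.037]
ft_force: [-0.4, 0.2, -0.0]
opening: 0.582
toolz [ 0.08   0.007 -0.997] F [-0.4  0.2 -0. ] open 0.582
t 17.68 tcp [0.6175 0.0756 0.1107] q6 -0.93 roll 0.048 shift cm after roll [32.56  1.16 -0.61]
```

```bash
python3 -m pendant '[{"dx":2.2,"dy":0.1,"dz":0,"roll":0.048,"hand":5},{"dx":3.6,"dy":0.1,"dz":0,"roll":0,"hand":5},{"dx":3.6,"dy":0.1,"dz":0,"roll":0,"hand":5},{"dx":3.6,"dy":0.1,"dz":0,"roll":0,"hand":5},{"dx":3.6,"dy":0.1,"dz":0,"roll":0,"hand":5},{"dx":3.6,"dy":0.1,"dz":0,"roll":0,"hand":5},{"dx":3.6,"dy":0.1,"dz":0,"roll":0,"hand":5},{"dx":3.6,"dy":0.1,"dz":0,"roll":0,"hand":5},{"dx":2.6,"dy":0.1,"dz":0,"roll":0,"hand":5},{"dx":1.0,"dy":0,"dz":0,"roll":0,"hand":5},{"dx":0,"dy":0,"dz":0,"roll":0,"hand":5}]'
python3 - <<'E'
from h import *
import pickle
c=calibration("wrist"); im,d=get_image("wrist"); cv2.imwrite("pics/w10.png",im[...,::-1]); pickle.dump(c,open("w10.pkl","wb"))
top,_=get_image("top"); cv2.imwrite("pics/top2.png",top[...,::-1])
go([.434,-.1935,.03],1.006+np.pi/2)
E
```

```text
clock: 18.6
tool_pos: [0.4424, -0.1918, 0.0949]
orientation: [-0.487, 0.872, -0.018, 0.04]
ft_force: [1.0, 0.2, 0.0]
opening: 0.589
toolz [ 0.088  0.007 -0.996] F [-0.8  0.4  0.3] open 0.587
t 18.7 tcp [ 0.4436 -0.1904  0.0951] q6 -1.45 roll 0.012 shift cm after roll [1.12 1.1  6.39]
```

View pics/w10.png

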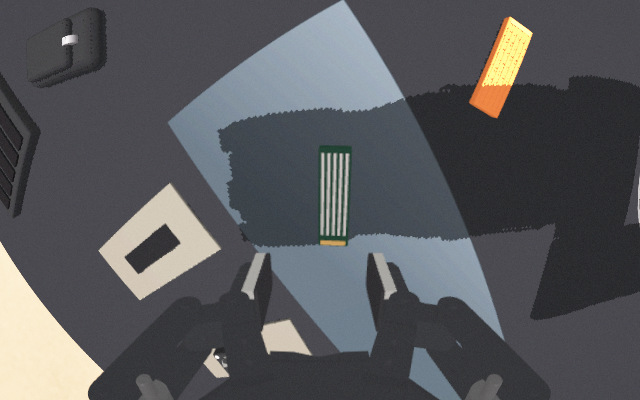

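Run:
```python
from h import *
import pickle
c=pickle.load(open("w10.pkl","rb"))
P=cast("wrist",[[319.5,147],[351.5,147],[348,245],[320,245]],.012,c);R=rect(P);print(P.round(4),R)
go([*R[:2],.006],R[4]+np.pi/2)
im=cv2.imread("pics/top2.png"); S=4
def comp(x0,y0,x1,y1,z,f,minA):
    cr=cv2.resize(im[y0:y1,x0:x1],None,fx=S,fy=S,interpolation=cv2.INTER_CUBIC).astype(int)
    m=f(cr).astype(np.uint8); cs,h=cv2.findContours(m,cv2.RETR_CCOMP,cv2.CHAIN_APPROX_NONE)
    for k,q in zip(cs,h[0]):
        if cv2.contourArea(k)>minA:
            p=(k.reshape(-1,2)+.5)/S-.5+[x0,y0]; print(p.mean(0).round(1),"hole" if q[3]>=0 else "out",rect(cast("top",p,z)))
pf=lambda g:(g[...,1]>70)&(abs(g[...,2]-g[...,0])<40)&(g[...,2]>=g[...,0])
print("fan pad"); comp(325,112,375,172,.004,pf,500)
print("fan at z.024"); comp(325,112,375,172,.024,lambda g:g[...,1]<70,500)
print("cooler pad"); comp(278,108,318,170,.004,lambda g:g[...,1]>70,500)
print("cooler white"); comp(278,108,318,170,.026,lambda g:g.min(2)>165,100)
```

```text
[[ 0.4232 -0.2336]
 [ 0.4033 -0.2218]
 [ 0.4453 -0.1537]
 [ 0.4651 -0.165 ]] [ 0.4342 -0.1934  0.0807  0.0231  1.0224]
toolz [ 0.088  0.007 -0.996] F [-0.8  0.4  0.3] open 0.587
t 18.7 tcp [ 0.4436 -0.1904  0.0951] q6 -1.45 roll -0.005 shift cm after roll [1.21 1.28 8.79]
fan pad
[348.  143.2] out [ 0.6169 -0.0778  0.1478  0.0774 -0.1691]
[348.1 141. ] hole [ 0.6217 -0.0789  0.062   0.0545 -0.2024]
fan at z.024
[348.1 141. ] out [ 0.6149 -0.0775  0.0594  0.0521 -0.2023]
[348.6 139.8] hole [ 0.6202 -0.0782  0.0211  0.0207  0.7888]
[349.5 141.5] out [ 0.6164 -0.082   0.1872  0.1507  0.0269]
[348.  143.1] hole [ 0.6102 -0.0765  0.1469  0.0777 -0.1683]
cooler pad
[297.4 139.3] out [0.6246 0.0757 0.1471 0.0774 0.0085]
cooler white
[297.1 134.9] out [ 0.6261  0.0751  0.0572  0.0549 -0.0621]
```

```bash
python3 -m pendant '[{"dx":0.8,"dy":0.8,"dz":2.5,"roll":-0.003,"hand":4.4},{"dx":0.4,"dy":0.5,"dz":2.5,"roll":0,"hand":4.4},{"dx":0,"dy":0,"dz":1.2,"roll":0,"hand":4.4},{"dx":0,"dy":0,"dz":0,"roll":0,"hand":4.4}]'
python3 -c "
from h import *
go([.4342,-.1934,.0065],1.018+np.pi/2)"
```

```text
clock: 19.03
tool_pos: [0.4364, -0.1915, 0.0319]
orientation: [-0.491, 0.87, -0.021, 0.043]
ft_force: [-0.3, 0.3, -0.3]
opening: 0.515
toolz [ 0.095  0.006 -0.995] F [-0.3  0.3 -0.3] open 0.515
t 19.03 tcp [ 0.4364 -0.1915  0.0319] q6 -1.47 roll 0.007 shift cm after roll [0.42 0.29 2.51]
```

```bash
python3 -m pendant '[{"dx":0.4,"dy":0.3,"dz":1.2,"roll":0.005,"hand":4.4},{"dx":0,"dy":0,"dz":0.8,"roll":0,"hand":4.4},{"dx":0,"dy":0,"dz":0,"roll":0,"hand":4.4}]'
python3 -c "
from h import *
go([.4342,-.1934,.0065],1.018+np.pi/2)"
```

```text
clock: 19.28
tool_pos: [0.4363, -0.191, 0.0118]
orientation: [-0.49, 0.87, -0.021, 0.044]
ft_force: [-0.3, 0.0, 0.0]
opening: 0.513
toolz [ 0.096  0.007 -0.995] F [-0.3  0.   0. ] open 0.513
t 19.28 tcp [ 0.4363 -0.191   0.0118] q6 -1.47 roll 0.006 shift cm after roll [0.34 0.09 0.5 ]
```

```bash
python3 -m pendant '[{"dx":0.4,"dy":0.2,"dz":0.4,"roll":0,"hand":4.4},{"dx":0,"dy":0.1,"dz":0.2,"roll":0,"hand":4.4},{"dx":0,"dy":0,"dz":0,"roll":0,"hand":4.4}]'
python3 -c "
from h import *
go([.4342,-.1934,.0065],1.018+np.pi/2)"
```

```text
clock: 19.53
tool_pos: [0.4341, -0.1924, 0.0064]
orientation: [-0.491, 0.87, -0.021, 0.044]
ft_force: [1.4, -0.2, 0.7]
opening: 0.511
toolz [ 0.098  0.006 -0.995] F [ 1.4 -0.2  0.7] open 0.511
t 19.53 tcp [ 0.4341 -0.1924  0.0064] q6 -1.47 roll 0.008 shift cm after roll [ 0.08 -0.06 -0.01]
```

```bash
python3 -m pendant '[{"dx":0,"dy":0,"dz":0,"roll":0,"hand":3},{"dx":0,"dy":0,"dz":0.05,"roll":0,"hand":2},{"dx":0,"dy":0,"dz":0,"roll":0,"hand":1.4},{"dx":0,"dy":0,"dz":0,"roll":0,"hand":1.4},{"dx":0,"dy":0,"dz":0,"roll":0,"hand":1.4}]'
python3 -c "
from h import *
go([.4342,-.1934,.0065],1.018+np.pi/2)"
python3 -m pendant '[{"dx":0,"dy":0,"dz":-0.5,"roll":0,"hand":1.4},{"dx":0,"dy":0,"dz":-1,"roll":0,"hand":1.4},{"dx":0,"dy":0,"dz":-1,"roll":0,"hand":1.4},{"dx":0,"dy":0,"dz":0,"roll":0,"hand":1.4}]'
python3 - <<'E'
from h import *
import pickle
c=calibration("wrist"); im,d=get_image("wrist"); cv2.imwrite("pics/w11.png",im[...,::-1]); pickle.dump(c,open("w11.pkl","wb"))
go([.6223,-.237,.045],.04+np.pi/2)
E
```

```text
clock: 19.95
tool_pos: [0.4353, -0.193, 0.0081]
orientation: [-0.491, 0.87, -0.023, 0.045]
ft_force: [0.3, 0.7, 0.2]
opening: 0.255
toolz [ 0.101  0.005 -0.995] F [0.3 0.7 0.2] open 0.255
t 19.95 tcp [ 0.4353 -0.193   0.0081] q6 -1.47 roll 0.008 shift cm after roll [0.1  0.08 0.15]
clock: 20.28
tool_pos: [0.4322, -0.1931, 0.0342]
orientation: [-0.491, 0.87, -0.022, 0.045]
ft_force: [0.1, -0.3, 0.1]
opening: 0.254
toolz [ 0.1    0.005 -0.995] F [ 0.7 -1.  -0.2] open 0.255
t 20.33 tcp [ 0.4321 -0.193   0.0335] q6 -1.48 roll 0.986 shift cm after roll [-18.84  -5.2    0.73]
```

View pics/w11.png

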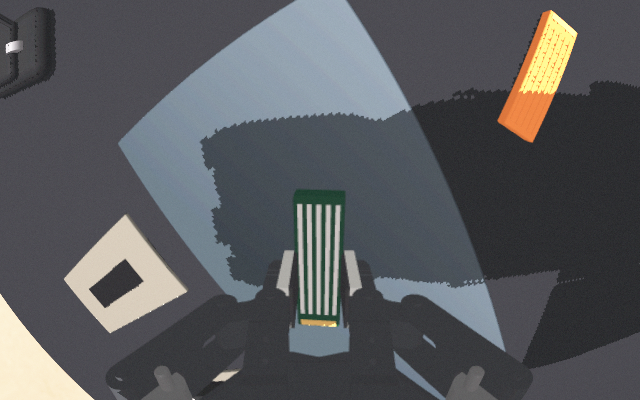

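```bash
python3 -m pendant '[{"dx":0,"dy":0,"dz":-1,"roll":0.12,"hand":1.4},{"dx":0,"dy":0,"dz":0,"roll":0.12,"hand":1.4},{"dx":0,"dy":0,"dz":0,"roll":0.12,"hand":1.4},{"dx":0,"dy":0,"dz":0,"roll":0.12,"hand":1.4},{"dx":0,"dy":0,"dz":0,"roll":0.12,"hand":1.4},{"dx":0,"dy":0,"dz":0,"roll":0.12,"hand":1.4},{"dx":0,"dy":0,"dz":0,"roll":0.12,"hand":1.4},{"dx":0,"dy":0,"dz":0,"roll":0.12,"hand":1.4},{"dx":0,"dy":0,"dz":0,"roll":0.03,"hand":1.4}]'
python3 -c "
from h import *
go([.6233,-.237,.045],.038+np.pi/2)"
```

```text
clock: 21.08
tool_pos: [0.43, -0.1926, 0.0408]
orientation: [0.002, 0.999, 0.003, 0.049]
ft_force: [-0.9, 0.3, -0.6]
opening: 0.251
toolz [ 0.098  0.006 -0.995] F [-0.9  0.3 -0.6] open 0.251
t 21.08 tcp [ 0.43   -0.1926  0.0408] q6 -0.45 roll -0.042 shift cm after roll [-19.09  -5.17   1.44]
```

```bash
python3 -m pendant '[{"dx":-2,"dy":-0.6,"dz":0.1,"roll":-0.04,"hand":1.4},{"dx":-3.3,"dy":-0.9,"dz":0.2,"roll":0,"hand":1.4},{"dx":-3.3,"dy":-0.9,"dz":0.2,"roll":0,"hand":1.4},{"dx":-3.3,"dy":-0.9,"dz":0.2,"roll":0,"hand":1.4},{"dx":-3.3,"dy":-0.9,"dz":0.2,"roll":0,"hand":1.4},{"dx":-2.5,"dy":-0.7,"dz":0.2,"roll":0,"hand":1.4},{"dx":-1,"dy":-0.3,"dz":0.1,"roll":0,"hand":1.4},{"dx":0,"dy":0,"dz":0,"roll":0,"hand":1.4}]'
python3 - <<'E'
from h import *
import pickle
c=calibration("wrist"); im,d=get_image("wrist"); cv2.imwrite("pics/w12.png",im[...,::-1]); pickle.dump(c,open("w12.pkl","wb"))
go([.6233,-.237,.01],.038+np.pi/2)
E
```

```text
clock: 21.75
tool_pos: [0.6233, -0.2392, 0.0398]
orientation: [-0.017, 0.999, 0.004, 0.046]
ft_force: [0.4, 0.1, 0.1]
opening: 0.255
toolz [ 0.09   0.01  -0.996] F [ 1.6  0.  -0.4] open 0.254
t 21.8 tcp [ 0.6221 -0.2388  0.0396] q6 -0.42 roll -0.005 shift cm after roll [0.14 0.16 2.96]
```

View pics/w12.png

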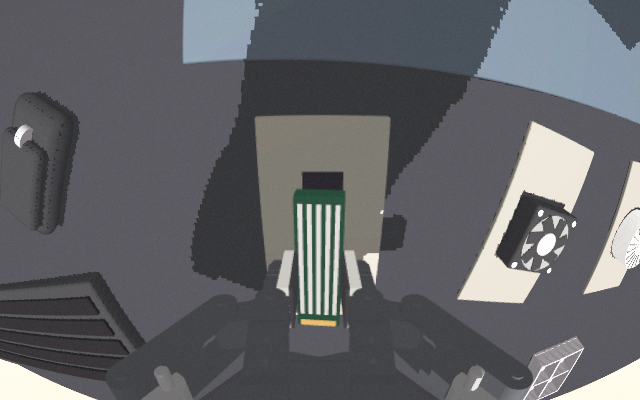

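Run:
```python
from h import *
import pickle
c=pickle.load(open("w12.pkl","rb"))
Q=cast("wrist",[[255,116],[390,117]],.004,c);e=Q[1]-Q[0]; a=np.arctan2(e[1],e[0]); n=np.array([np.sin(a),-np.cos(a)]); print(Q.round(4),np.linalg.norm(e),a-np.pi/2,"pad centre",Q.mean(0)+.0725*n)
s=cast("wrist",[[302,172],[343,172]],.004,c); print("sil",s,s.mean(0)+.04*n)
for z in(.043,.046): P=cast("wrist",[[295,191],[345,192],[338,326],[301,326]],z,c); print("ssd",P.round(4),rect(P))
go([.6233,-.237,.009],.038+np.pi/2)
```

```text
[[ 0.5521 -0.2762]
 [ 0.5501 -0.2014]] 0.07480947748019649 0.02740027250266941 pad centre [ 0.62357164 -0.23683909]
sil [[ 0.58435141 -0.2495708 ]
 [ 0.58358664 -0.22594092]] [ 0.62395401 -0.23665999]
ssd [[ 0.5807 -0.2511]
 [ 0.5804 -0.2283]
 [ 0.6667 -0.2258]
 [ 0.6672 -0.248 ]] [ 0.6237 -0.2385  0.0867  0.0228  0.0287]
ssd [[ 0.5795 -0.2509]
 [ 0.5793 -0.2286]
 [ 0.6635 -0.2262]
 [ 0.6641 -0.2479]] [ 0.6215 -0.2386  0.0847  0.0222  0.0287]
toolz [ 0.09   0.01  -0.996] F [ 1.6  0.  -0.4] open 0.254
t 21.8 tcp [ 0.6221 -0.2388  0.0396] q6 -0.42 roll -0.005 shift cm after roll [0.15 0.16 3.06]
```

```bash
python3 -m pendant '[{"dx":0.1,"dy":0.2,"dz":1.3,"roll":0,"hand":1.4},{"dx":0,"dy":0,"dz":0.8,"roll":0,"hand":1.4},{"dx":0,"dy":0,"dz":0.3,"roll":0,"hand":1.4},{"dx":0,"dy":0,"dz":0,"roll":0,"hand":1.4}]'
python3 -c "
from h import *
go([.623,-.237,.0085],.038+np.pi/2)"
```

```text
clock: 22.13
tool_pos: [0.6192, -0.2355, 0.013]
orientation: [-0.016, 0.999, 0.005, 0.043]
ft_force: [-1.0, 0.7, -0.9]
opening: 0.256
toolz [ 0.086  0.011 -0.996] F [-1.   0.7 -0.9] open 0.256
t 22.13 tcp [ 0.6192 -0.2355  0.013 ] q6 -0.41 roll -0.005 shift cm after roll [-0.34 -0.17  0.48]
```

```bash
python3 -m pendant '[{"dx":-0.35,"dy":-0.2,"dz":0.15,"roll":0,"hand":1.4},{"dx":0,"dy":0,"dz":0.2,"roll":0,"hand":1.4},{"dx":0,"dy":0,"dz":0,"roll":0,"hand":1.4}]'
python3 -c "
from h import *
go([.623,-.237,.0085],.038+np.pi/2)"
```

```text
clock: 22.38
tool_pos: [0.622, -0.2375, 0.0102]
orientation: [-0.016, 0.999, 0.005, 0.043]
ft_force: [0.6, -0.0, -0.3]
opening: 0.254
toolz [ 0.085  0.011 -0.996] F [ 0.6 -0.  -0.3] open 0.254
t 22.38 tcp [ 0.622  -0.2375  0.0102] q6 -0.41 roll -0.006 shift cm after roll [-0.09  0.04  0.18]
```

```bash
python3 -m pendant '[{"dx":-0.1,"dy":0,"dz":0.15,"roll":0,"hand":1.4},{"dx":0,"dy":0,"dz":0.1,"roll":0,"hand":1.4},{"dx":0,"dy":0,"dz":0,"roll":0,"hand":1.4}]'
python3 -c "
from h import *
go([.623,-.237,.0085],.038+np.pi/2)"
```

```text
clock: 22.63
tool_pos: [0.6236, -0.2377, 0.0089]
orientation: [-0.016, 0.999, 0.005, 0.043]
ft_force: [-1.9, 0.2, 1.0]
opening: 0.254
toolz [ 0.087  0.011 -0.996] F [-1.9  0.2  1. ] open 0.254
t 22.63 tcp [ 0.6236 -0.2377  0.0089] q6 -0.41 roll -0.006 shift cm after roll [0.06 0.07 0.03]
```

```bash
python3 -m pendant '[{"dx":0,"dy":0,"dz":0,"roll":0,"hand":3.8},{"dx":0,"dy":0,"dz":0,"roll":0,"hand":3.8},{"dx":0,"dy":0,"dz":0,"roll":0,"hand":4},{"dx":0,"dy":0,"dz":-1.5,"roll":0,"hand":4.5},{"dx":0,"dy":0,"dz":-3,"roll":0,"hand":5},{"dx":0,"dy":0,"dz":-3.5,"roll":0,"hand":5},{"dx":1,"dy":0,"dz":-3,"roll":0,"hand":5},{"dx":3,"dy":0,"dz":-1,"roll":0,"hand":5},{"dx":3.5,"dy":0,"dz":0,"roll":0,"hand":5},{"dx":3.5,"dy":0,"dz":0,"roll":0,"hand":5},{"dx":3.5,"dy":0,"dz":0,"roll":0,"hand":5},{"dx":3.5,"dy":0,"dz":0,"roll":0,"hand":5},{"dx":3.5,"dy":0,"dz":0,"roll":0,"hand":5},{"dx":3.5,"dy":0,"dz":0,"roll":0,"hand":5},{"dx":0,"dy":0,"dz":0,"roll":0,"hand":5}]'
python3 - <<'E'
from h import *
top,_=get_image("top"); im=top[...,::-1].copy(); cv2.imwrite("pics/top3.png",im); S=4
x0,y0,x1,y1=205,95,505,235
cv2.imwrite("pics/top3c.png",cv2.resize(im[y0:y1,x0:x1],(800,373),interpolation=cv2.INTER_CUBIC))
def comp(nm,x0,y0,x1,y1,z,f,minA):
    cr=cv2.resize(im[y0:y1,x0:x1],None,fx=S,fy=S,interpolation=cv2.INTER_CUBIC).astype(int)
    m=f(cr).astype(np.uint8); cs,h=cv2.findContours(m,cv2.RETR_CCOMP,cv2.CHAIN_APPROX_NONE)
    for k,q in zip(cs,h[0]):
        if cv2.contourArea(k)>minA:
            p=(k.reshape(-1,2)+.5)/S-.5+[x0,y0]; print(nm,p.mean(0).round(1),"hole" if q[3]>=0 else "out",rect(cast("top",p,z)))
pf=lambda g:(g[...,1]>70)&(abs(g[...,2]-g[...,0])<40)&(g[...,2]>=g[...,0])
comp("ssdpad",380,112,425,172,.004,pf,500)
comp("ssd green",380,112,425,172,.012,lambda g:(g[...,1]-g[...,2]>8),100)
comp("fan hub",335,120,365,160,.024,lambda g:g[...,1]>70,100)
comp("gold",215,100,262,165,.012,lambda g:(g[...,2]-g[...,0])>60,100)
comp("cooler",278,108,318,170,.026,lambda g:g.min(2)>165,100)
E
```

```text
clock: 23.88
tool_pos: [0.3565, -0.2458, 0.1104]
orientation: [-0.018, 0.999, 0.003, 0.046]
ft_force: [-0.2, 0.0, 0.6]
opening: 0.589
ssdpad [400.3 143.5] out [ 0.6217 -0.2369  0.1458  0.0774  0.0343]
ssdpad [400.6 143. ] hole [ 0.623  -0.2383  0.0832  0.0313  0.0176]
ssd green [401.1 143. ] out [ 0.62   -0.2381  0.0803  0.0272  0.0256]
ssd green [402.  143.3] hole [ 0.619  -0.2403  0.0679  0.0159 -0.0379]
ssd green [397.8 135.2] hole [ 0.6436 -0.2281  0.0167  0.0046 -0.0058]
fan hub [347.9 146. ] out [ 0.6003 -0.0765  0.0103  0.0087  0.7897]
fan hub [353.3 145.8] out [ 0.6023 -0.0938  0.0207  0.0083  0.3432]
fan hub [348.6 139.8] out [ 0.6202 -0.0782  0.02    0.0196  0.7868]
fan hub [348.6 139.8] out [ 0.618  -0.0776  0.1314  0.0762 -0.1741]
fan hub [347.6 141.1] hole [ 0.6149 -0.0775  0.0609  0.0536 -0.2024]
gold [243.  132.6] out [ 0.6372  0.2404  0.1286  0.0059 -0.0351]
cooler [297.  134.9] out [ 0.6261  0.0751  0.0572  0.0549 -0.0621]
```

View pics/top3c.png

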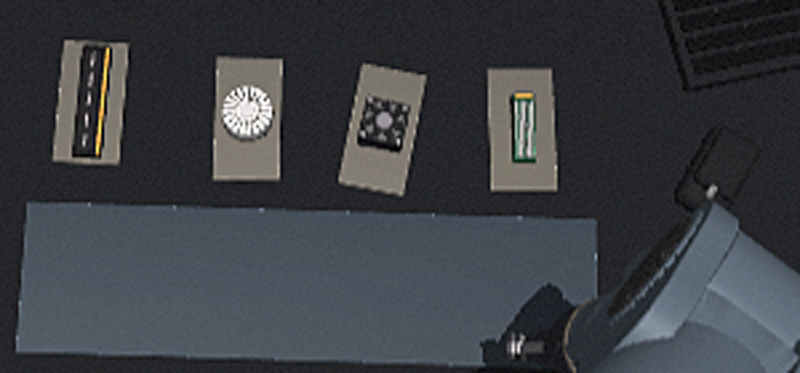

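```bash
python3 -c "
from workcell import *
print(sign_off())"
```

```text
the job is handed in; nothing more can be done
None
```

All four parts are on their own pads, and I handed the job in at about 24 s of the 93 s allowed. I moved the memory module off the fan's pad onto its own first. The fan, the cooler and the green drive followed, each set down at pick height before the fingers opened.

The last overhead picture, taken with the arm clear of the pads, gave these offsets from the pad centres:

| Part | Centre offset (limit 10 mm) | Angle offset (limit 0.2 rad) |
|---|---|---|
| Memory | about 2–3 mm | about 0.01 rad |
| Cooler | about 2 mm | round, none needed |
| Fan | about 3 mm | about 0.03 rad |
| Drive | about 2 mm | about 0.01 rad |

- **Flatness:** all four looked flat in that picture. I did not measure height or tilt separately.
- **Mouse, screwdriver, look-alikes:** the arm kept well away from all of them. I did not measure the mouse and screwdriver positions at the end, and the arm partly covered the mouse in the last picture.
- **Tool tilt:** the tool slowly tilted, to about 0.1 rad by the end, and the moves could not correct it. I allowed for it when placing the parts, and it did not show in the result.
- **Cooler regrip:** I took hold of the cooler a second time, lower down, because the first hold was shallow.

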